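# Clip the bandsaw key back on its snap hook

### The arm

A 6-joint arm with a two-finger parallel gripper is mounted at the origin on the work surface. World frame = base frame: x ahead of the robot, y to its left, z up, the work surface at z = 0. Lengths are in mm, angles in degrees, forces in N, time in s.
With the tool pointing down it reaches from about 350 to 850 mm from the base axis. Payload 8.1 kg.
Tool frame: the origin (TCP) lies on the centre line of the jaws, within the pads' length; the fingertips stand 19 mm ahead of it and the grasp point (between the pads) is the TCP; z points along the fingers, y is the direction in which the jaws open and shut (so a half turn about z gives the same grasp; the last joint's range is limited). The gripper opens to 85 mm and grips with 20 to 120 N. Pads are 22 mm wide; open, the fingers measure 114 mm over their backs; the gripper's body (76 mm by 85 mm) begins 54 mm behind the grasp point. The pads swing forward as they close: fully open they stand 13 mm farther back than shut.
Start: joints at [-73.82, 7.471, 85.268, -0, 87.261, -4.893], TCP at [215.758, -559.87, 250.292] pointing down, gripper open.
Joint ranges: [-169.43, 169.43], [-51.17, 129.36], [1.28, 143.12], [-76.62, 256.62], [0, 156.53], [-152.29, 152.29]. Speed limits (degrees/s): [136.94, 136.94, 159.86, 180, 180, 180].

### API

Orientations are given as [roll, pitch, yaw] about the fixed x, y, z axes, in that order (R = Rz(yaw) Ry(pitch) Rx(roll)).
In Python, from bench import r, viewer gives the robot as it stands.
- The arm moves only by the tool carry_out, never from a script. Its argument "commands" is a list that holds one entry, the list of rows, each a list of 7 numbers: the finger opening in mm, from 0 to 85.4, then the shift along the tool's x, y, z in mm, then the turn, a rotation vector about the tool's x, y, z in degrees. A call has 1 to 5 rows; each row is the pose to reach, as a shift and turn from the pose commanded when the call began, along the tool's axes at that moment; what a row does not reach only later rows make up. A row lasts 1/8 s, in which the tool goes at most 62.5 mm and 10.7 degrees, less where a joint would pass 70% of its speed; a pose out of reach is approached as far as the arm can. A call with a gripper value outside its range is refused whole. The fingers move at their own pace and stop on an object; "grip_force" is the grip in N (left out, the last holds). Time passes only in rows, so rows that repeat a pose let the fingers close. It gives the time, the measured TCP pose, the force and the opening at its end, in the units of the state.
- r.sense(): the state, without advancing time (a new reading comes with each control period).
- viewer.snapshot(name): name is "scene" or "top" or "wrist"; returns the picture (480x640x3 uint8, red, green, blue); there is no depth.
- viewer.calibration(name): a dict with "camera_matrix" (3x3 intrinsics, pixels), "rvec" (rotation vector, rad) and "tvec" (3), from world to camera coordinates, as OpenCV has them. Camera axes: x right, y down, z forward; pixel columns grow to the right and rows downward; lengths in mm; the calibration is good to about 2 mm. The wrist camera is an equidistant fisheye: a pixel r from the principal point sees the ray r / f radians off the axis. A picture is of the moment at which its call begins: read the wrist's pose just before it. calibration takes no time and is no camera call; for the wrist camera it gives the pose at the moment of the call.
- r.hand_in(): hands the job in, once; it reports no verdict.
The state is a dict: "time": time; "joint_pos": joint angles; "qd": joint speeds; "joint_efforts": joint torques, N m; "tool_pos": TCP position; "tcp_rot": TCP orientation; "ft_force": force on the tool from outside, world axes, zero at the start; "wrist_torque": the same for the moment, N m; "finger_gap": finger opening in mm.
Only numpy, scipy, OpenCV 4.12 (cv2) and the standard library are available. Lean on these libraries where they do the work, as an engineer would, in place of code of your own. Each camera call takes 0.05 s, during which the arm holds its last target. There are 200 camera calls.

### The job

Put the bandsaw's key away: pick it up by its wooden fob, bring its steel ring down over the tip of the snap hook on the little stand and press the ring gently against the sprung gate until it has passed inside and the gate has snapped shut above it, then let go and wait until the key hangs there without swinging about. How high the hook is clamped on its post must be found by feel or by eye; never force the key against the hook or its stand (15 N, about 1.5 kg, at most), and leave the hammer, gouge and offcut where they lie.

Things in the scene. Friction and masses are not known exactly. Their poses are not given: they have to be found in the camera images.
- key: Loose key lying flat on the bench, 121 mm long, 0.10-0.16 kg: pale wooden fob 54 x 26 x 20 mm (x, y, z), steel ring on its +x end, 28 mm steel key stub on its -x end. Origin: on the fob's underside, 19 mm from its ring end and 35 mm from its other end: grip it here from above across its 26 mm width (y), firmly (60 N or more), or it pivots in the fingers when the ring is pressed.
- ring (a point): Centre of the key's ring: 38 mm from the key's origin along +x, 10 mm above the underside. Ring of round bar 6 mm thick, 28 mm clear inside, 40 mm outside, lying in the key's xy plane. Let go with the ring on the seat, the fob drops and the key swings for 5 to 7 s.
- stand: Fixed stand: base plate, post, and a snap hook of 8 mm steel bar clamped on the post, all in the stand's xz plane. Origin: on the bench, exactly beneath the middle of the hook's seat (its lowest bend, where the ring ends up). +x points from post to nose, z up. The hook's height is NOT measured: top of the seat 156 to 188 mm above the bench; it is rigid and does not give.
- gate (a joint): Sprung gate, 5 mm bar from the spine's top to the nose, 34 mm above the top of the seat. 0 shut (level), up to 1.5 rad pressed down. Spring 0.05 N m + 0.05 N m/rad: 3 to 9 N at the ring. Pressed down 24 to 31 mm from first touch, the ring passes its tip: the force drops and it snaps shut above the ring. About 37 mm from first touch the ring meets the rigid seat.
- hammer: A hammer lying on the bench, a bystander. Origin under its middle.
- gouge: A carving gouge lying on the bench, black handle with a blue striking cap, 220 mm long, a bystander.
- offcut: A dark wooden offcut 110 x 70 x 40 mm on the bench, a bystander. Origin: centre of its underside.
- post_foot (a point): Foot of the round post (18 mm thick, 247 mm tall), on the bench, 65 mm from the stand's origin along -x. The hook's arm leaves the clamp on this post; its spine (bar axis) goes down at stand x = -15 mm, leaving a throat 20 mm wide between spine and nose.
- under_nose (a point): Point on the bench beneath the hook's upright nose, at stand x = +13 mm; the nose leans out to x = +16 mm at its tip, 45 mm above the top of the seat.
- under_entry (a point): Point on the bench at stand x = +18 mm: bring the ring level and centred over this, fob pointing away from the post (key's +x opposite to the stand's +x), then straight down: the nose enters the ring and the ring's far side comes down on the gate. A ring let go above the gate only rests on it.
Mind the look-alikes: they are no part of the job. Leave any green or purple look-alike of the key alone.

How it is judged (in metres and radians):
On the way, in this order (a step that is already met when the one before it is completed fails the run):
1. the key is lifted off the bench (height (world z) of key above 0.1 m), for 0.1 s.
2. the ring, over the hook, presses the gate open (value of joint gate above 0.5 rad and contact force between key and stand above 0.5 N and horizontal distance between ring and stand below 0.035 m), for 0.05 s.
At the end, for the whole second after the job is handed in: the key hangs nearly still and free from the hook's seat, ring inside the hook: gate shut (below 0.1 rad), the ring's centre within 20 mm (horizontally) of the seat and between 135 and 179 mm above the bench, the key within 0.5 rad of hanging straight down, slower than 0.1 m/s and 1.5 rad/s (value of joint gate below 0.1 rad and horizontal distance between ring and stand below 0.02 m and height (world z) of ring between 0.135 and 0.179 m and angle between key's own x axis and vertical below 0.5 rad and linear speed of key below 0.1 m/s and angular speed of key below 1.5 rad/s); the robot touches nothing.
It fails at once if the key is forced against the hook or its stand (more than 15 N) (contact force between key and stand above 15 N).
It fails at once if the hammer is disturbed (moved more than 30 mm) (distance of hammer from where it was at the start of the episode above 0.03 m).
It fails at once if the gouge is disturbed (moved more than 30 mm) (distance of gouge from where it was at the start of the episode above 0.03 m).
It fails at once if the offcut is disturbed (moved more than 30 mm) (distance of offcut from where it was at the start of the episode above 0.03 m).
It also fails if it takes over 72 s, if anything falls off the work surface, if the arm or the gripper's body presses on something with over 40 N, if the wrist force passes 120 N, or if a joint passes its speed limit or range.

## Working session

There is one attempt and no reset: what is moved stays moved. The work goes in short steps, Python scripts to look and compute and a tool call to move; the robot and the scene stay as the last step left them, time stands still between calls to the robot, and variables do not carry over. Pictures are saved under pics/ and viewed, about 8 in all and at most 12, crops included, and the job is handed in when it is done.

Besides the shell and the picture viewer there is one more tool, called after "Request:" as a command line: name --argument value ..., lists and objects as JSON in quotes. carry_out: Moves the arm, as the interface text tells. Its arguments: {"type":"object","properties":{"commands":{"type":"array","items":{"type":"array","items":{"type":"array","items":{"type":"number"}}}},"grip_force":{"type":"number"}},"required":["commands"]}

```bash
mkdir -p pics; ls; cat > h.py <<'E'
import numpy as np, cv2
from bench import r, viewer
def snap(name,f):
    im=viewer.snapshot(name); cv2.imwrite('pics/'+f,im[:,:,::-1]); return im
def cal(name):
    c=viewer.calibration(name); return np.array(c['camera_matrix'],float),np.array(c['rvec'],float).reshape(3,1),np.array(c['tvec'],float).reshape(3)
def ray(name,u,v,c=None):
    K,rv,t=c or cal(name); R=cv2.Rodrigues(rv)[0]
    x=np.array([(u-K[0,2])/K[0,0],(v-K[1,2])/K[1,1]])
    if name=='wrist':
        th=np.hypot(*x); d=np.r_[x/max(th,1e-9)*np.sin(th),np.cos(th)]
    else: d=np.r_[x,1]
    return -R.T@t, R.T@d
def plane(name,u,v,z,c=None):
    o,d=ray(name,u,v,c); return o+d*(z-o[2])/d[2]
def tri(a,b):
    (o1,d1),(o2,d2)=a,b
    d1=d1/np.linalg.norm(d1);d2=d2/np.linalg.norm(d2)
    s=np.linalg.lstsq(np.c_[d1,-d2],o2-o1,rcond=None)[0]
    p,q=o1+s[0]*d1,o2+s[1]*d2
    return (p+q)/2,np.linalg.norm(p-q)
def proj(name,P,c=None):
    K,rv,t=c or cal(name); return cv2.projectPoints(np.array(P,float).reshape(-1,3),rv,t,K,None)[0].reshape(-1,2)
E
python3 - <<'E'
from h import *
s=r.sense(); print(s)
for n in('scene','top'): snap(n,n+'0.png'); print(n,cal(n), ray(n,320,240)[0])
E
```

```text
pics
{'time': 0.0, 'joint_pos': array([-7.38205286e+01,  7.51615610e+00,  8.53311204e+01, -3.90217594e-04,
        8.72616832e+01, -4.89178205e+00]), 'qd': array([-0.02921213,  0.15153516, -0.03099375,  0.09494933, -0.01465461,
       -0.01404405]), 'joint_efforts': array([-1.04283235e-04, -5.69402969e+01, -5.00548446e+01, -1.68177021e-04,
        1.51888799e-02,  4.97166434e-05]), 'tool_pos': array([ 215.60010392, -559.35752299,  249.21583455]), 'tcp_rot': array([-1.79891404e+02, -8.90311064e-03,  2.10712641e+01]), 'ft_force': array([-0.52965078, -0.33787152,  1.07569717]), 'wrist_torque': array([-0.01508153,  0.01939689,  0.04254049]), 'finger_gap': 85.36699025187394}
scene (array([[471.34561332,   0.        , 322.83501287],
       [  0.        , 471.34561332, 240.03562126],
       [  0.        ,   0.        ,   1.        ]]), array([[ 1.05681619],
       [ 2.55932446],
       [-0.88332312]]), array([ 482.33636153, -170.71207894, 1243.59422589])) [965.24240321 307.41269239 884.37668322]
top (array([[440.4219105 ,   0.        , 323.44120588],
       [  0.        , 440.4219105 , 239.4581691 ],
       [  0.        ,   0.        ,   1.        ]]), array([[ 2.1296483 ],
       [-2.08922341],
       [ 0.1671949 ]]), array([-82.54278144, 597.71934557, 958.15558565])) [ 410.45053001 -102.73596479 1050.29497623]
```

View pics/top0.png

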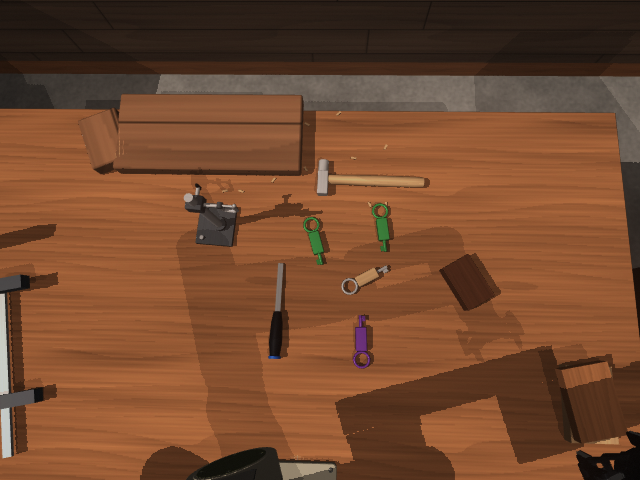

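View pics/scene0.png

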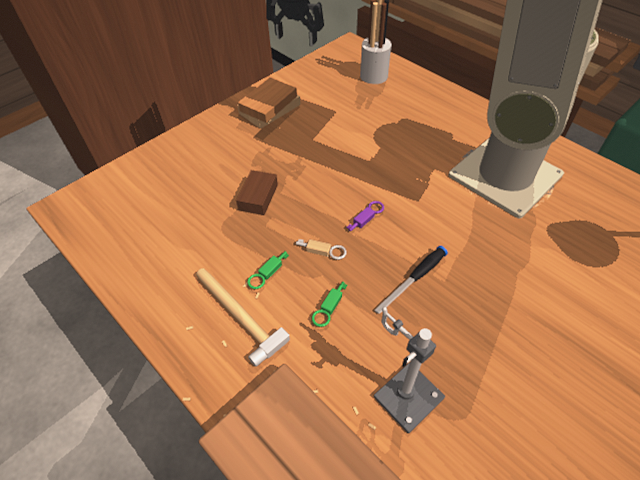

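Top view: the pale key has its ring at (350,286), fob at (368,276) and stub at (385,268). The stand's base is at (216,225), with the hook pointing right to about (237,208). In the scene view the hook is around (383–405, 310–340). I'll measure the key and enlarge the hook.

```bash
python3 - <<'E'
from h import *
t=cv2.imread('pics/top0.png'); s=cv2.imread('pics/scene0.png')
print('ring',plane('top',350,286,10),plane('scene',338,252,10)); print('stub',plane('top',387,267,10))
hsv=cv2.cvtColor(t,cv2.COLOR_BGR2HSV)
print(hsv[276,368],hsv[276,330])
sub=hsv[255:305,335:400]
m=((sub[...,0]>8)&(sub[...,0]<25)&(sub[...,2]>165)&(sub[...,1]<150)).astype(np.uint8)
c=max(cv2.findContours(m,0,1)[0],key=cv2.contourArea); R=cv2.minAreaRect(c); print(R)
b=cv2.boxPoints(R)+[335,255]; P=np.array([plane('top',*p,20) for p in b]); print(P.round(1),P.mean(0).round(1))
a=cv2.resize(t[170:260,165:265],None,fx=4,fy=4,interpolation=2)
g=cv2.resize(s[290:440,355:455],None,fx=4,fy=4,interpolation=2)
o=np.zeros((600,800,3),np.uint8); o[:360,:400]=a; o[:600,400:]=g
k=cv2.resize(t[255:305,335:400],None,fx=4.8,fy=4.8,interpolation=2); o[360:600,:312]=k
cv2.imwrite('pics/z1.png',o)
E
```

```text
ring [ 497.29627067 -134.60004024   10.        ] [ 496.91966437 -133.35555291   10.        ]
stub [ 543.88698583 -221.59816037   10.        ]
[ 15 129 178] [ 11 166 135]
((31.19377326965332, 21.363319396972656), (9.29411792755127, 21.647058486938477), 61.927513122558594)
[[ 516.8 -144.5   20. ]
 [ 541.6 -189.    20. ]
 [ 522.5 -199.2   20. ]
 [ 497.9 -154.8   20. ]] [ 519.7 -171.9   20. ]
```

View pics/z1.png

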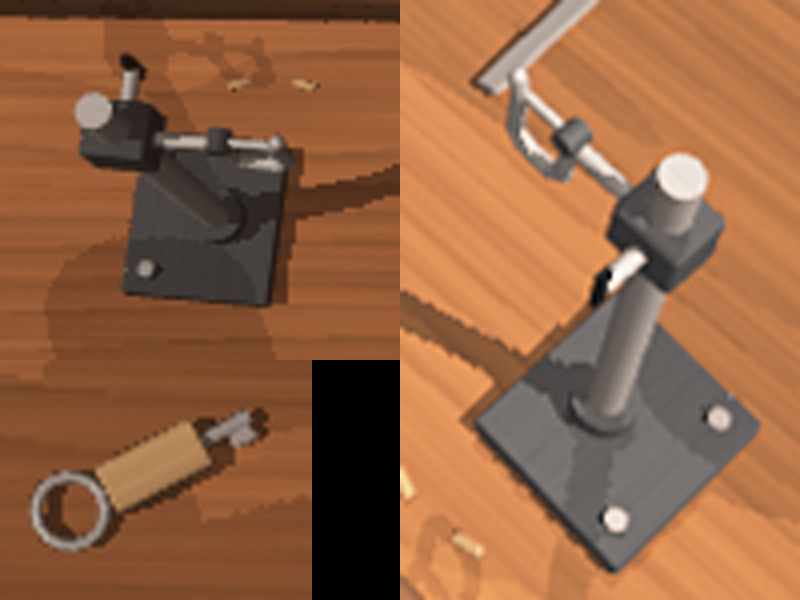

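```bash
python3 - <<'E'
from h import *
def T(a,b): return tri(ray('top',*a),ray('scene',*b))
for n,a,b in (('nosetip',(234,205.7),(384.7,309)),('posttop',(188.5,197.5),(425.5,334)),('foot',(220.5,225),(405.7,394))):
    p,e=T(a,b); print(n,p.round(1),e.round(1))
print('foot0',plane('top',220.5,225,0),plane('scene',405.7,394,0))
print('ptop247',plane('top',188.5,197.5,247),plane('scene',425.5,334,247))
for z in (200,216,232): print(z,plane('top',234,205.7,z),plane('scene',384.7,309,z))
E
```

```text
nosetip [634.3 102.2 212.9] 0.0
posttop [640.2 182.5 246.4] 0.2
foot [641.  184.6   2. ] 0.9
foot0 [641.67328065 184.77284685   0.        ] [639.94897452 184.7057866    0.        ]
ptop247 [640.04789651 182.18763449 247.        ] [640.42908839 182.66087452 247.        ]
200 [637.70414794 105.35371605 200.        ] [627.91905466  98.22365589 200.        ]
216 [633.42791676 101.43809267 216.        ] [635.80531629 103.11427339 216.        ]
232 [629.15168559  97.52246928 232.        ] [643.69157792 108.00489089 232.        ]
```

Triangulating gives the nose tip at (634,102,213) and the post at (640.5,183.5). They are 81.5 mm apart, against 81 expected, so the seat is about 168 mm high. The stand's heading is -94.4°. The key's origin is near (515.7,-166.4) with a heading of about 118.7°.

Request:
carry_out --commands '[[[85,42,-26,11,0,0,-9.8],[85,84,-52,22,0,0,-19.6],[85,126,-78,33,0,0,-29.4],[85,168,-104,44,0,0,-39.2],[85,210,-130,55,0,0,-49]]]' --grip_force 100

```text
time: 0.72
tool_pos: [365.5, -361.5, 194.5]
tcp_rot: [-180.0, -0.0, 70.4]
ft_force: [-0.0, 0.7, -0.1]
finger_gap: 85.0
```

```bash
cat >> h.py <<'E'
from scipy.spatial.transform import Rotation as Ro
def to(P,yaw):
    s=r.sense(); R=Ro.from_euler('xyz',s['tcp_rot'],degrees=True); G=Ro.from_euler('xyz',[180,0,yaw],degrees=True)
    print('t',round(s['time'],2),'pos',s['tool_pos'].round(1),s['tcp_rot'].round(2),'F',s['ft_force'].round(2),'gap',round(s['finger_gap'],1))
    print('shift',R.inv().apply(np.array(P)-s['tool_pos']).round(1),'turn',np.degrees((R.inv()*G).as_rotvec()).round(2))
E
python3 -c "
from h import *
to([515.7,-166.4,140],118.7)"
```

```text
t 0.72 pos [ 365.5 -361.5  194.5] [-1.7998e+02 -2.0000e-02  7.0390e+01] F [-0.01  0.68 -0.13] gap 85.0
shift [234.1  76.   54.6] turn [-1.000e-02 -3.000e-02 -4.831e+01]
```

Request:
carry_out --commands '[[[85,47,15,11,0,0,-9.7],[85,94,30,22,0,0,-19.4],[85,140,46,33,0,0,-29],[85,187,61,44,0,0,-38.6],[85,234,76,55,0,0,-48.3]]]'

```text
time: 1.35
tool_pos: [516.7, -167.5, 139.6]
tcp_rot: [-180.0, -0.0, 118.7]
ft_force: [0.6, 0.3, 0.8]
finger_gap: 84.9
```

```bash
python3 - <<'E'
from h import *
to([515.7,-166.4,60],118.7)
c=cal('wrist'); im=snap('wrist','w1.png'); print(c[0],ray('wrist',320,240,c))
np.savez('w1.npz',K=c[0],r=c[1],t=c[2])
E
```

```text
t 1.35 pos [ 516.7 -167.5  139.6] [-1.7998e+02 -2.0000e-02  1.1869e+02] F [0.61 0.32 0.81] gap 84.9
shift [ 1.4 -0.3 79.6] turn [-0.02 -0.02 -0.01]
[[371.64829954   0.         320.86964756]
 [  0.         371.64829954 239.63322334]
 [  0.           0.           1.        ]] (array([ 482.4629681 , -103.86342578,  263.20503427]), array([ 0.13559092, -0.25196041, -0.95819155]))
```

View pics/w1.png

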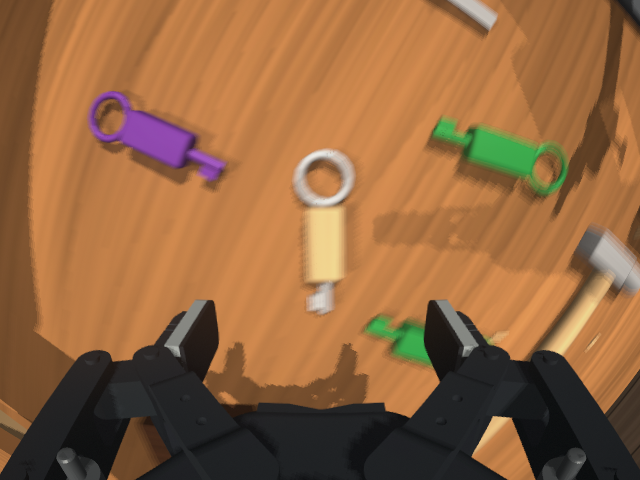

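The wrist view shows the ring centred at (324,178) and the fob spanning (306–343, 207–282), aligned with the tool.

```bash
python3 - <<'E'
from h import *
d=np.load('w1.npz'); c=(d['K'],d['r'],d['t'])
ring=plane('wrist',324,178.5,10,c); im=cv2.imread('pics/w1.png'); hsv=cv2.cvtColor(im,cv2.COLOR_BGR2HSV)
print(hsv[250,325])
sub=hsv[195:295,290:360]; m=((sub[...,0]>14)&(sub[...,0]<26)&(sub[...,2]>170)&(sub[...,1]<145)).astype(np.uint8)
C=max(cv2.findContours(m,0,1)[0],key=cv2.contourArea); R=cv2.minAreaRect(C); b=cv2.boxPoints(R)+[290,195]
P=np.array([plane('wrist',*p,20,c) for p in b]); print(b,P.round(1))
cen=P.mean(0); e=ring-cen; L=np.hypot(e[0],e[1]); u=e[:2]/L
print('ring',ring,'cen',cen,'dist(46)',L,'head',np.degrees(np.arctan2(u[1],u[0])),'org',cen[:2]+8*u,ring[:2]-38*u)
E
```

```text
[ 21 105 241]
[[303. 195.]
 [346. 195.]
 [346. 283.]
 [303. 283.]] [[ 492.1 -145.9   20. ]
 [ 517.1 -132.2   20. ]
 [ 548.4 -187.    20. ]
 [ 521.6 -201.6   20. ]]
ring [ 499.67712994 -130.62443926   10.        ] cen [ 519.78508904 -166.68044444   20.        ] dist(46) 41.28396211741624 head 119.14783229866883 org [ 515.88857174 -159.69351715] [ 518.18558714 -163.81234387]
```

```bash
python3 -c "
from h import *
to([517.5,-164.5,20],118.9)"
```

```text
t 1.4 pos [ 518.7 -162.6  138.1] [179.91  -0.19 119.31] F [-1.57  4.69 -1.32] gap 84.9
shift [ -1.5  -2.2 118. ] turn [ 0.09 -0.19  0.41]
```

Request:
carry_out --commands '[[[85,0,0,20,0,0,0],[85,0,0,40,0,0,0],[85,0,0,40,0,0,0],[85,0,0,40,0,0,0],[85,0,0,40,0,0,0]]]'

```text
time: 2.02
tool_pos: [516.8, -169.4, 101.5]
tcp_rot: [179.9, 0.1, 118.4]
ft_force: [0.2, 0.2, 0.2]
finger_gap: 85.2
```

```bash
python3 - <<'E'
from h import *
to([517.5,-164.5,20],118.9)
c=cal('wrist'); im=snap('wrist','w2.png')
hsv=cv2.cvtColor(cv2.imread('pics/w2.png'),cv2.COLOR_BGR2HSV)
m=((hsv[...,0]>14)&(hsv[...,0]<26)&(hsv[...,2]>150)&(hsv[...,1]<145)&(hsv[...,1]>70)).astype(np.uint8)
m=cv2.morphologyEx(m,cv2.MORPH_OPEN,np.ones((17,17)))
C=max(cv2.findContours(m,0,1)[0],key=cv2.contourArea); b=cv2.boxPoints(cv2.minAreaRect(C))
P=np.array([plane('wrist',*p,20,c) for p in b]); print(b.round(),P.round(1),P.mean(0),[np.linalg.norm(P[i]-P[i-1]).round(1) for i in range(4)])
E
```

```text
t 2.02 pos [ 516.8 -169.4  101.5] [1.7994e+02 8.0000e-02 1.1836e+02] F [0.24 0.17 0.16] gap 85.2
shift [ 4.1  2.8 81.5] turn [ 0.06  0.08 -0.54]
[[300. 219.]
 [343. 219.]
 [343. 304.]
 [300. 304.]] [[ 495.9 -154.2   20. ]
 [ 517.4 -142.6   20. ]
 [ 543.7 -189.2   20. ]
 [ 520.4 -201.7   20. ]] [ 519.3282964  -171.93500549   20.        ] [np.float64(53.5), np.float64(24.4), np.float64(53.5), np.float64(26.4)]
```

The settled wrist view gives the fob as 53.5 x 25.4 mm, matching its given size. The top camera agrees on its position, so the key's origin is (515.5,-164.9) and its heading 118.3°.

```bash
python3 -c "
from h import *
to([515.5,-164.9,20],118.3)"
```

```text
t 2.08 pos [ 516.8 -169.4  101.4] [1.7994e+02 8.0000e-02 1.1836e+02] F [ 0.42 -1.4  -0.97] gap 84.9
shift [ 4.7  0.9 81.4] turn [0.06 0.08 0.06]
```

Request:
carry_out --commands '[[[85,4.5,1,20,0,0,0],[85,4.5,1,40,0,0,0],[85,4.5,1,60,0,0,0],[85,4.5,1,75,0,0,0],[85,4.5,1,80,0,0,0]]]'

```text
time: 2.7
tool_pos: [514.5, -164.4, 19.6]
tcp_rot: [-180.0, -0.0, 118.4]
ft_force: [-1.2, -0.3, -0.1]
finger_gap: 85.3
```

Request:
carry_out --commands '[[[20,0,0,1,0,0,0],[15,0,0,1,0,0,0],[15,0,0,1,0,0,0],[15,0,0,1,0,0,0],[15,0,0,1,0,0,0]]]' --grip_force 100

```text
time: 3.32
tool_pos: [515.7, -164.8, 20.3]
tcp_rot: [179.9, 0.1, 118.4]
ft_force: [-0.5, 0.3, 6.9]
finger_gap: 23.7
```

Request:
carry_out --commands '[[[15,0,0,-5,0,0,0],[15,0,0,-25,0,0,0],[15,0,0,-50,0,0,0],[15,0,0,-80,0,0,0],[15,0,0,-110,0,0,0]]]'

```text
time: 3.95
tool_pos: [514.5, -164.4, 130.1]
tcp_rot: [-180.0, -0.0, 118.4]
ft_force: [-0.1, -0.9, -1.1]
finger_gap: 24.3
```

Request:
carry_out --commands '[[[15,0,0,-40,0,0,0],[15,0,0,-80,0,0,0],[15,0,0,-110,0,0,0],[15,0,0,-130,0,0,0],[15,0,0,-130,0,0,0]]]'

```text
time: 4.58
tool_pos: [515.6, -164.8, 260.8]
tcp_rot: [179.9, 0.1, 118.4]
ft_force: [0.5, -0.1, -1.1]
finger_gap: 23.8
```

```bash
python3 -c "
from h import *
to([631.3,62.9,260],85.6)"
```

```text
t 4.58 pos [ 515.6 -164.8  260.8] [1.7990e+02 1.2000e-01 1.1837e+02] F [ 0.46 -0.12 -1.13] gap 23.8
shift [145.4 210.    0.8] turn [ 0.13  0.09 32.77]
```

```bash
python3 -c "
from h import *
to([628.2,23,262],85.6)"
```

```text
t 4.58 pos [ 515.6 -164.8  260.8] [1.7990e+02 1.2000e-01 1.1837e+02] F [ 0.46 -0.12 -1.13] gap 23.8
shift [111.8 188.3  -1.1] turn [ 0.13  0.09 32.77]
```

Request:
carry_out --commands '[[[15,14,24,0,0,0,4],[15,32,54,0,0,0,9],[15,52,88,0,0,0,15],[15,72,122,-1,0,0,21],[15,90,152,-1,0,0,26.5]]]'

```text
time: 5.2
tool_pos: [605.6, -11.7, 257.8]
tcp_rot: [-179.8, -0.0, 91.7]
ft_force: [0.2, -0.6, -0.9]
finger_gap: 24.0
```

```bash
python3 -c "
from h import *
to([628.2,23,262],85.6)"
```

```text
t 5.2 pos [605.6 -11.7 257.8] [-1.7981e+02 -3.0000e-02  9.1700e+01] F [ 0.21 -0.61 -0.93] gap 24.0
shift [34.1 23.6 -4.3] turn [-0.19 -0.02  6.1 ]
```

Request:
carry_out --commands '[[[15,10,7,-1,0,0,2],[15,22,15,-1,0,0,4],[15,34,23,-1,0,0,6.2],[15,34,23,-1,0,0,6.2],[15,34,23,-1,0,0,6.2]]]'

```text
time: 5.82
tool_pos: [627.1, 21.2, 259.9]
tcp_rot: [-179.9, 0.0, 85.7]
ft_force: [-0.2, 0.2, 0.1]
finger_gap: 23.4
```

Request:
carry_out --commands '[[[15,0,0,0,0,0,0],[15,0,0,0,0,0,0],[15,0,0,0,0,0,0]]]'

```text
time: 6.2
tool_pos: [627.7, 21.4, 261.5]
tcp_rot: [180.0, -0.0, 85.7]
ft_force: [-0.3, 0.0, -0.9]
finger_gap: 23.8
```

```bash
python3 - <<'E'
from h import *
to([631.3,62.9,262],85.6)
np.savez('w3.npz',*cal('wrist')); a=snap('wrist','w3.png'); t=snap('top','t3.png'); s=snap('scene','s3.png')
c=lambda im,x,y,w,h,f: cv2.resize(im[y:y+h,x:x+w,::-1],None,fx=f,fy=f,interpolation=2)
o=np.zeros((600,800,3),np.uint8)
o[:300,:400]=c(t,175,170,100,75,4); o[:300,400:]=c(s,335,270,100,75,4); o[300:,:400]=c(a,160,0,320,240,1.25)
cv2.imwrite('pics/z3.png',o)
E
```

```text
t 6.2 pos [627.7  21.4 261.5] [179.98  -0.    85.66] F [-0.32  0.02 -0.92] gap 23.8
shift [41.7  0.4 -0.5] turn [ 0.02 -0.    0.06]
```

View pics/z3.png

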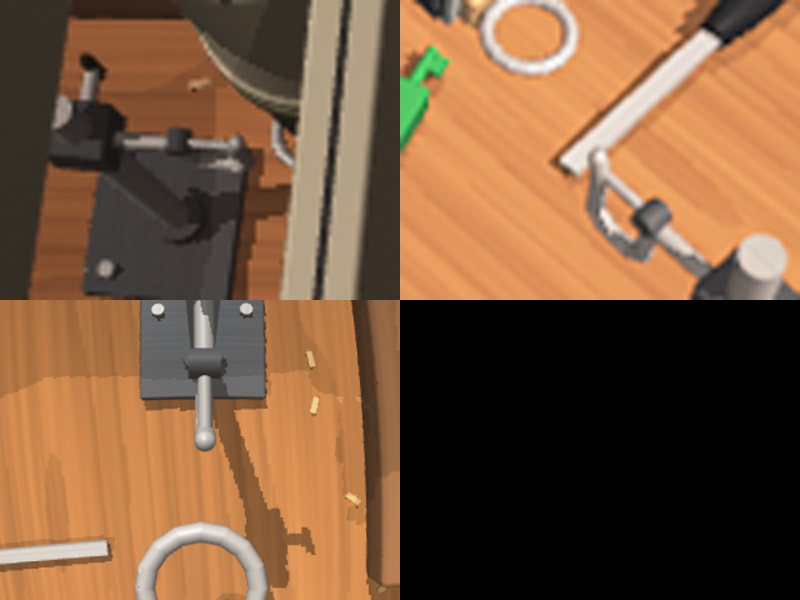

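The wrist view shows the ring at about (321,231) and the nose tip at about (324,111). In the scene view the ring is at (367.5,278.8) and the tip at (384.3,309.5).

```bash
python3 - <<'E'
from h import *
d=np.load('w3.npz'); c=(d['arr_0'],d['arr_1'],d['arr_2'])
for n,w,s in (('ring',(321.2,230.7),(367.5,278.8)),('tip',(324,111.2),(384.3,309.5))):
    W=ray('wrist',*w,c); p,e=tri(W,ray('scene',*s)); print(n,p.round(1),e.round(1))
print('ring@251',plane('wrist',321.2,230.7,251,c)); print('tip w+top',tri(ray('wrist',324,111.2,c),ray('top',234,205.9)))
print([plane('wrist',324,111.2,z,c) for z in (205,213)])
E
```

```text
ring [631.1  58.1 251.4] 1.2
tip [636.2 103.  214.7] 0.4
ring@251 [631.23445181  57.39733387 251.        ]
tip w+top (array([636.0522117 , 103.88732916, 205.13959781]), np.float64(0.45404212919187154))
[array([636.1896196 , 103.71279325, 205.        ]), array([636.08218984, 103.26701832, 213.        ])]
```

Request:
carry_out --commands '[[[15,10,0.4,0,0,0,0],[15,22,0.8,0,0,0,0],[15,34,1.2,0,0,0,-0.2],[15,43,1.5,0,0,0,-0.2],[15,43,1.5,0,0,0,-0.2]]]'

```text
time: 6.98
tool_pos: [632.5, 65.4, 261.2]
tcp_rot: [-180.0, -0.0, 85.9]
ft_force: [-0.3, 0.5, -1.0]
finger_gap: 23.5
```

Request:
carry_out --commands '[[[15,0,0,6,0,0,0],[15,0,0,12,0,0,0],[15,0,0,12,0,0,0],[15,0,0,12,0,0,0]]]'

```text
time: 7.48
tool_pos: [632.4, 64.1, 249.2]
tcp_rot: [-180.0, 0.0, 85.8]
ft_force: [0.4, -0.1, -1.0]
finger_gap: 23.8
```

```bash
python3 - <<'E'
from h import *
to([632.4,64.2,240],86)
np.savez('w4.npz',*cal('wrist')); a=snap('wrist','w4.png'); s=snap('scene','s4.png')
c=lambda im,x,y,w,h,f: cv2.resize(im[y:y+h,x:x+w,::-1],None,fx=f,fy=f,interpolation=2)
o=np.zeros((500,800,3),np.uint8)
o[:,:400]=c(a,240,130,160,200,2.5); o[:,400:]=c(s,345,270,80,100,5)
cv2.imwrite('pics/z4.png',o)
E
```

```text
t 7.47 pos [632.4  64.1 249.2] [-179.99    0.     85.85] F [ 0.38 -0.07 -1.04] gap 23.8
shift [ 0.1 -0.   9.2] turn [-0.01  0.   -0.15]
```

View pics/z4.png

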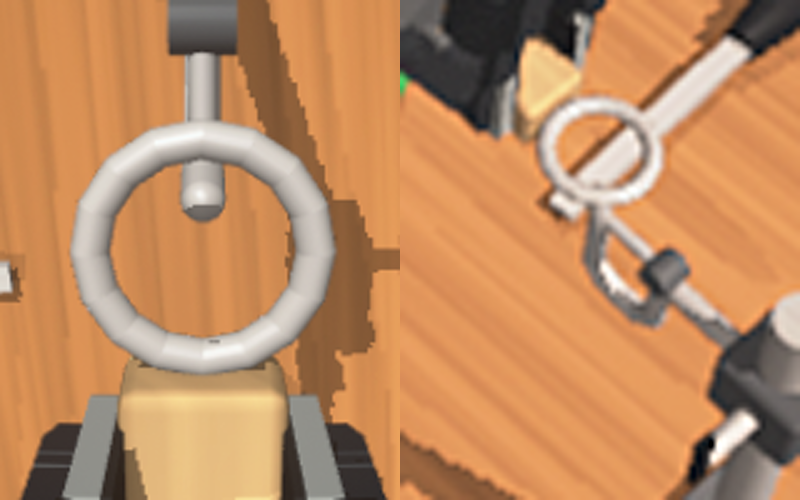

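The wrist crop shows the nose tip inside the ring outline and laterally centred, with the tip at (320.8,208) and the ring centre at (320.8,228.8). I'll check the fore-aft offset numerically.

```bash
python3 - <<'E'
from h import *
d=np.load('w4.npz'); c=(d['arr_0'],d['arr_1'],d['arr_2'])
print('ring',plane('wrist',320.8,228.8,239,c))
for z in (207,211,215): print(z,plane('wrist',320.8,208,z,c))
E
```

```text
ring [635.74177307 100.99758956 239.        ]
207 [635.84320596 102.28149976 207.        ]
211 [635.90270547 103.10673498 211.        ]
215 [635.96220499 103.9319702  215.        ]
```

Request:
carry_out --commands '[[[15,0,0,4,0,0,0],[15,0,0,8,0,0,0],[15,0,0,12,0,0,0],[15,0,0,15,0,0,0],[15,0,0,17,0,0,0]]]'

```text
time: 8.2
tool_pos: [632.4, 64.4, 231.9]
tcp_rot: [-180.0, 0.0, 85.9]
ft_force: [-0.1, -0.3, -0.4]
finger_gap: 23.6
```

Request:
carry_out --commands '[[[15,0,0,1,0,0,0],[15,0,0,2,0,0,0],[15,0,0,3,0,0,0],[15,0,0,4,0,0,0],[15,0,0,5,0,0,0]]]'

```text
time: 8.82
tool_pos: [632.5, 64.4, 227.3]
tcp_rot: [180.0, -0.0, 85.9]
ft_force: [-0.5, -0.3, -0.7]
finger_gap: 24.0
```

Request:
carry_out --commands '[[[15,0,0,1,0,0,0],[15,0,0,2,0,0,0],[15,0,0,3,0,0,0],[15,0,0,4,0,0,0],[15,0,0,5,0,0,0]]]'

```text
time: 9.45
tool_pos: [632.5, 64.4, 222.2]
tcp_rot: [-180.0, 0.0, 85.9]
ft_force: [-0.0, -0.1, 0.1]
finger_gap: 24.2
```

Request:
carry_out --commands '[[[15,0,0,1,0,0,0],[15,0,0,2,0,0,0],[15,0,0,3,0,0,0],[15,0,0,3,0,0,0]]]'

```text
time: 9.95
tool_pos: [632.6, 64.3, 219.5]
tcp_rot: [180.0, 0.0, 85.9]
ft_force: [-0.9, -1.0, 2.5]
finger_gap: 23.7
```

Request:
carry_out --commands '[[[15,0,0,1,0,0,0],[15,0,0,2,0,0,0],[15,0,0,3,0,0,0],[15,0,0,3,0,0,0]]]'

```text
time: 10.45
tool_pos: [632.6, 64.4, 216.3]
tcp_rot: [180.0, -0.0, 85.9]
ft_force: [-0.4, -1.2, 1.7]
finger_gap: 23.7
```

Request:
carry_out --commands '[[[15,0,0,1,0,0,0],[15,0,0,2,0,0,0],[15,0,0,3,0,0,0],[15,0,0,3,0,0,0]]]'

```text
time: 10.95
tool_pos: [632.6, 64.6, 213.4]
tcp_rot: [180.0, -0.0, 85.9]
ft_force: [-0.1, 0.4, 2.9]
finger_gap: 23.4
```

Request:
carry_out --commands '[[[15,0,0,1,0,0,0],[15,0,0,2,0,0,0],[15,0,0,3,0,0,0],[15,0,0,4,0,0,0],[15,0,0,5,0,0,0]]]'

```text
time: 11.58
tool_pos: [632.5, 64.3, 208.3]
tcp_rot: [180.0, 0.0, 85.9]
ft_force: [0.9, -0.6, 4.5]
finger_gap: 23.7
```

Request:
carry_out --commands '[[[15,0,0,1,0,0,0],[15,0,0,2,0,0,0],[15,0,0,3,0,0,0],[15,0,0,4,0,0,0],[15,0,0,5,0,0,0]]]'

```text
time: 12.2
tool_pos: [632.5, 64.3, 203.2]
tcp_rot: [-180.0, 0.0, 85.9]
ft_force: [-0.6, -1.5, 3.5]
finger_gap: 23.8
```

Request:
carry_out --commands '[[[15,0,0,1,0,0,0],[15,0,0,2,0,0,0],[15,0,0,3,0,0,0],[15,0,0,3,0,0,0]]]'

```text
time: 12.7
tool_pos: [632.4, 64.2, 200.0]
tcp_rot: [-180.0, 0.0, 85.9]
ft_force: [0.7, -2.8, 2.3]
finger_gap: 23.4
```

Request:
carry_out --commands '[[[15,0,0,0.7,0,0,0],[15,0,0,1.4,0,0,0],[15,0,0,2,0,0,0],[15,0,0,2,0,0,0]]]'

```text
time: 13.2
tool_pos: [632.5, 64.3, 198.2]
tcp_rot: [-180.0, 0.0, 85.9]
ft_force: [0.5, -2.5, 2.6]
finger_gap: 23.9
```

Request:
carry_out --commands '[[[15,0,0,0.7,0,0,0],[15,0,0,1.4,0,0,0],[15,0,0,2,0,0,0],[15,0,0,2,0,0,0]]]'

```text
time: 13.7
tool_pos: [632.4, 64.3, 196.1]
tcp_rot: [-180.0, 0.0, 85.9]
ft_force: [1.3, -2.4, 3.0]
finger_gap: 24.0
```

Request:
carry_out --commands '[[[15,0,0,0.7,0,0,0],[15,0,0,1.4,0,0,0],[15,0,0,2,0,0,0],[15,0,0,2,0,0,0]]]'

```text
time: 14.2
tool_pos: [632.4, 64.2, 194.0]
tcp_rot: [-180.0, 0.0, 85.9]
ft_force: [0.4, -3.0, 1.7]
finger_gap: 23.7
```

Request:
carry_out --commands '[[[15,0,0,0.7,0,0,0],[15,0,0,1.4,0,0,0],[15,0,0,2,0,0,0],[15,0,0,2,0,0,0]]]'

```text
time: 14.7
tool_pos: [632.3, 64.1, 191.8]
tcp_rot: [-180.0, 0.0, 85.9]
ft_force: [-0.2, -2.9, -1.8]
finger_gap: 23.9
```

Request:
carry_out --commands '[[[15,0,0,0.5,0,0,0],[15,0,0,1,0,0,0],[15,0,0,1.5,0,0,0],[15,0,0,1.5,0,0,0]]]'

```text
time: 15.2
tool_pos: [632.5, 65.1, 190.7]
tcp_rot: [-180.0, -0.1, 85.9]
ft_force: [-0.1, 0.8, -1.0]
finger_gap: 23.5
```

The force fell back to its free value at 31 mm of travel, so the ring appears to have passed the gate. I'll check by eye.

```bash
python3 - <<'E'
from h import *
a=snap('wrist','w5.png'); s=snap('scene','s5.png')
print(r.sense()['ft_force'])
c=lambda im,x,y,w,h,f: cv2.resize(im[y:y+h,x:x+w,::-1],None,fx=f,fy=f,interpolation=2)
o=np.zeros((500,800,3),np.uint8)
o[:,:400]=c(a,240,130,160,200,2.5); o[:,400:]=c(s,345,270,80,100,5)
cv2.imwrite('pics/z5.png',o)
E
```

```text
[ 0.00530361 -0.70756072 -0.81046992]
```

View pics/z5.png

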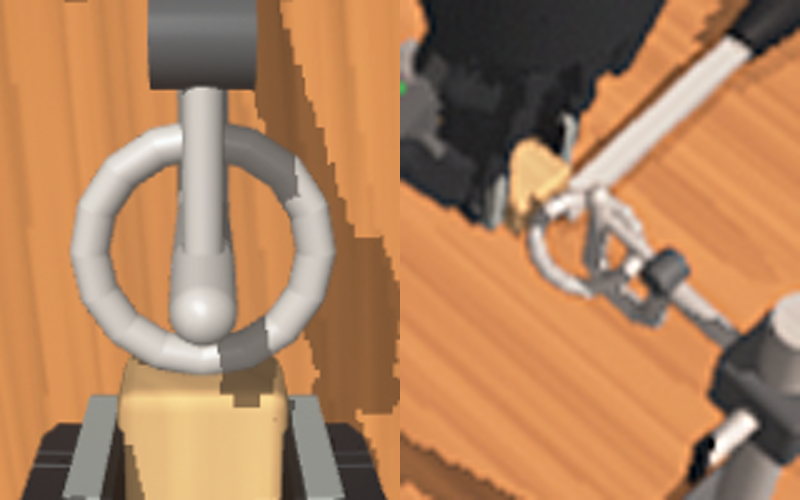

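The gate bar runs level from the spine to the nose above the ring's far side, and the nose is inside the ring. I'll lower it gently to the seat.

Request:
carry_out --commands '[[[15,0,0,0.7,0,0,0],[15,0,0,1.4,0,0,0],[15,0,0,2.1,0,0,0],[15,0,0,2.8,0,0,0],[15,0,0,3.2,0,0,0]]]'

```text
time: 15.92
tool_pos: [632.5, 64.4, 187.5]
tcp_rot: [-180.0, -0.0, 85.9]
ft_force: [-0.1, -0.2, -1.9]
finger_gap: 23.9
```

Request:
carry_out --commands '[[[15,0,0,0.4,0,0,0],[15,0,0,0.8,0,0,0],[15,0,0,1,0,0,0],[15,0,0,1,0,0,0]]]'

```text
time: 16.42
tool_pos: [632.5, 64.4, 186.6]
tcp_rot: [180.0, -0.0, 85.9]
ft_force: [0.5, 0.7, -1.3]
finger_gap: 23.8
```

Request:
carry_out --commands '[[[15,0,0,0.3,0,0,0],[15,0,0,0.6,0,0,0],[15,0,0,0.8,0,0,0],[15,0,0,0.8,0,0,0]]]'

```text
time: 16.92
tool_pos: [632.5, 64.4, 185.8]
tcp_rot: [-180.0, 0.0, 85.9]
ft_force: [0.1, 1.3, -0.9]
finger_gap: 24.2
```

Request:
carry_out --commands '[[[15,0,0,0.4,0,0,0],[15,0,0,0.7,0,0,0],[15,0,0,0.7,0,0,0]]]'

```text
time: 17.3
tool_pos: [632.5, 64.4, 185.1]
tcp_rot: [180.0, -0.0, 85.9]
ft_force: [-0.0, -0.2, -0.8]
finger_gap: 23.9
```

Request:
carry_out --commands '[[[85,0,0,0,0,0,0],[85,0,0,0,0,0,0],[85,0,0,0,0,0,0],[85,-10,0,0,0,0,0],[85,-40,0,0,0,0,0]]]'

```text
time: 17.92
tool_pos: [629.6, 24.7, 185.1]
tcp_rot: [180.0, -0.0, 86.0]
ft_force: [-0.1, 0.2, -0.6]
finger_gap: 85.2
```

Request:
carry_out --commands '[[[85,-40,0,0,0,0,0],[85,-80,0,-20,0,0,0],[85,-120,0,-50,0,0,0],[85,-120,0,-70,0,0,0],[85,-120,0,-80,0,0,0]]]'

```text
time: 18.55
tool_pos: [621.4, -95.4, 266.7]
tcp_rot: [179.9, -0.0, 85.8]
ft_force: [-0.4, 0.0, -0.5]
finger_gap: 84.7
```

Now wait for the swing to die out (about 10 s).

Request:
carry_out --commands '[[[85,0,0,0,0,0,0],[85,0,0,0,0,0,0],[85,0,0,0,0,0,0],[85,0,0,0,0,0,0],[85,0,0,0,0,0,0]]]'

```text
time: 19.18
tool_pos: [620.9, -95.1, 264.8]
tcp_rot: [-180.0, -0.0, 85.9]
ft_force: [-0.1, 0.4, -0.1]
finger_gap: 85.4
```

Request:
carry_out --commands '[[[85,0,0,0,0,0,0],[85,0,0,0,0,0,0],[85,0,0,0,0,0,0],[85,0,0,0,0,0,0],[85,0,0,0,0,0,0]]]'

```text
time: 19.8
tool_pos: [621.0, -95.2, 265.1]
tcp_rot: [180.0, -0.0, 85.9]
ft_force: [0.1, -0.3, -0.0]
finger_gap: 84.7
```

Request:
carry_out --commands '[[[85,0,0,0,0,0,0],[85,0,0,0,0,0,0],[85,0,0,0,0,0,0],[85,0,0,0,0,0,0],[85,0,0,0,0,0,0]]]'

```text
time: 20.42
tool_pos: [621.0, -95.2, 265.1]
tcp_rot: [-180.0, 0.0, 85.9]
ft_force: [-0.9, -0.0, 0.2]
finger_gap: 84.9
```

Request:
carry_out --commands '[[[85,0,0,0,0,0,0],[85,0,0,0,0,0,0],[85,0,0,0,0,0,0],[85,0,0,0,0,0,0],[85,0,0,0,0,0,0]]]'

```text
time: 21.05
tool_pos: [621.0, -95.2, 265.1]
tcp_rot: [-180.0, 0.0, 85.9]
ft_force: [0.4, 0.2, -0.8]
finger_gap: 85.5
```

Request:
carry_out --commands '[[[85,0,0,0,0,0,0],[85,0,0,0,0,0,0],[85,0,0,0,0,0,0],[85,0,0,0,0,0,0],[85,0,0,0,0,0,0]]]'

```text
time: 21.68
tool_pos: [621.0, -95.2, 265.1]
tcp_rot: [-180.0, -0.0, 85.9]
ft_force: [-0.5, -0.7, -0.7]
finger_gap: 85.0
```

Request:
carry_out --commands '[[[85,0,0,0,0,0,0],[85,0,0,0,0,0,0],[85,0,0,0,0,0,0],[85,0,0,0,0,0,0],[85,0,0,0,0,0,0]]]'

```text
time: 22.3
tool_pos: [621.0, -95.2, 265.1]
tcp_rot: [-180.0, 0.0, 85.9]
ft_force: [-0.5, -0.4, 0.6]
finger_gap: 85.4
```

Request:
carry_out --commands '[[[85,0,0,0,0,0,0],[85,0,0,0,0,0,0],[85,0,0,0,0,0,0],[85,0,0,0,0,0,0],[85,0,0,0,0,0,0]]]'

```text
time: 22.92
tool_pos: [621.0, -95.2, 265.1]
tcp_rot: [180.0, -0.0, 85.9]
ft_force: [0.3, 0.1, -0.4]
finger_gap: 85.1
```

Request:
carry_out --commands '[[[85,0,0,0,0,0,0],[85,0,0,0,0,0,0],[85,0,0,0,0,0,0],[85,0,0,0,0,0,0],[85,0,0,0,0,0,0]]]'

```text
time: 23.55
tool_pos: [621.0, -95.2, 265.1]
tcp_rot: [180.0, 0.0, 85.9]
ft_force: [-0.7, 0.2, -0.6]
finger_gap: 84.9
```

Request:
carry_out --commands '[[[85,0,0,0,0,0,0],[85,0,0,0,0,0,0],[85,0,0,0,0,0,0],[85,0,0,0,0,0,0],[85,0,0,0,0,0,0]]]'

```text
time: 24.18
tool_pos: [621.0, -95.2, 265.1]
tcp_rot: [-180.0, 0.0, 85.9]
ft_force: [-0.4, 0.4, 0.5]
finger_gap: 85.1
```

Request:
carry_out --commands '[[[85,0,0,0,0,0,0],[85,0,0,0,0,0,0],[85,0,0,0,0,0,0],[85,0,0,0,0,0,0],[85,0,0,0,0,0,0]]]'

```text
time: 24.8
tool_pos: [621.0, -95.2, 265.1]
tcp_rot: [-180.0, -0.0, 85.9]
ft_force: [-0.0, -0.4, 0.2]
finger_gap: 85.1
```

Request:
carry_out --commands '[[[85,0,0,0,0,0,0],[85,0,0,0,0,0,0],[85,0,0,0,0,0,0],[85,0,0,0,0,0,0],[85,0,0,0,0,0,0]]]'

```text
time: 25.42
tool_pos: [621.0, -95.2, 265.1]
tcp_rot: [180.0, 0.0, 85.9]
ft_force: [-1.4, -0.2, -0.1]
finger_gap: 85.1
```

Request:
carry_out --commands '[[[85,0,0,0,0,0,0],[85,0,0,0,0,0,0],[85,0,0,0,0,0,0],[85,0,0,0,0,0,0],[85,0,0,0,0,0,0]]]'

```text
time: 26.05
tool_pos: [621.0, -95.2, 265.1]
tcp_rot: [180.0, -0.0, 85.9]
ft_force: [-0.4, 0.5, 0.7]
finger_gap: 84.8
```

```bash
python3 - <<'E'
from h import *
F=[viewer.snapshot('scene').astype(int) for _ in range(14)]
for f in F[1:]: print(int((np.abs(f-F[0])[260:440,335:455].max(2)>25).sum()),end=' ')
s=F[-1].astype(np.uint8); cv2.imwrite('pics/z6.png',np.hstack([cv2.resize(s[270:420,345:445,::-1],None,fx=4,fy=4,interpolation=2),cv2.resize(s[180:380,180:480,::-1][:, :133*2],None,fx=1.5,fy=3)]))
print(r.sense()['time'])
E
```

```text
0 0 0 0 0 0 0 0 0 0 0 0 0 26.75
```

View pics/z6.png

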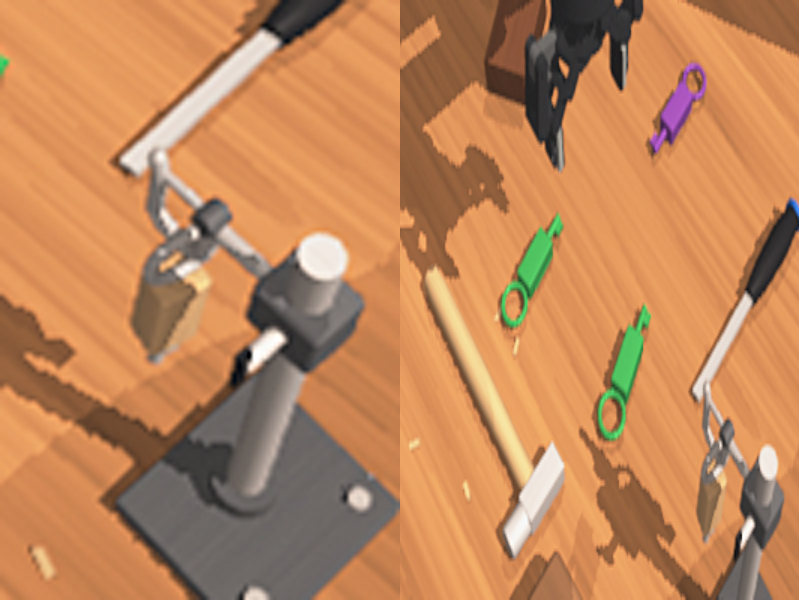

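```bash
python3 -c "
from bench import r
print(r.hand_in())"
```

```text
the job is handed in; nothing more can be done
None
```

The key is hanging on the snap hook with the gate shut above its ring, and I handed the job in at about 27 s. No verdict came back.

- **Grip and press:** I held the key by its fob at 100 N. The ring touched the gate at about TCP z = 221 mm, and the gate snapped shut 29–31 mm lower. The highest vertical reading was about 4.5 N (5–6 N allowing for the key's weight), against the 15 N limit. Readings came only at the end of each short move, so a brief peak in between could have been missed.
- **Hook height:** The first camera estimate put the top of the seat at about 168 mm; first touch by feel suggested about 172 mm. The wrist and top cameras together put the nose tip about 8 mm lower than the other views, so I went by feel for the descent. I let go within about 1 mm of the expected seat height without feeling firm contact.
- **Last checks:** Fourteen pictures over about 0.7 s showed no change around the key, which hangs straight down with the arm about 200 mm clear. In the last picture the hammer, gouge, offcut and look-alike keys look undisturbed, but I did not measure them.
- **Earlier disagreement:** One wrist measurement of the key was off by several mm because the arm was still settling. I measured again once it was still, and that matched the top camera.

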